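# Lock the drive down in the vibration-test cradle

### The arm

A 6-joint arm with a two-finger parallel gripper is mounted at the origin on a cart in front of the work surface, level with it; the furniture and walls round the work are solid. World frame = base frame: x ahead of the robot, y to its left, z up, the work surface at z = 0. Lengths are in m, angles in rad, forces in N, time in s.
With the tool pointing down it reaches from about 0.3 to 0.775 m from the base axis. Payload 14.6 kg.
Tool frame: the origin (TCP) lies midway between the tips of the shut fingers; the grasp point (between the pads) lies 19 mm behind it (ctrl.tcp_to_grasp is the z of the grasp point in the tool frame, in m); z points along the fingers, y is the line along which they close (so a half turn about z gives the same grasp; the last joint's range is limited). The gripper opens to 94 mm and grips with 3 to 60 N. Pads are 16 mm wide; open, the fingers measure 119 mm over their backs; the gripper's body (75 mm by 177 mm) begins 78 mm behind the grasp point.
Start: joints at [-1.379, 0.3, 1.521, -0, 1.321, -0.067], TCP at [0.141, -0.532, 0.179] pointing down, gripper open.
Joint ranges: [-3.03, 3.03], [-0.79, 2.21], [0.23, 2.52], [-1.04, 4.18], [0, 3.07], [-2.55, 2.55]. Speed limits (rad/s): [2.22, 2.22, 2.57, 3.14, 3.14, 3.14].

### API

Orientations are given as [roll, pitch, yaw] about the fixed x, y, z axes, in that order (R = Rz(yaw) Ry(pitch) Rx(roll)).
In Python, from station import monitor, camera, ctrl gives the robot as it stands.
- The arm moves only by the tool apply_moves, never from a script. Its argument "plan" is one flat list of numbers, 4 for each row, row after row: the shift along the tool's x, y, z in mm, then the turn about the tool's z in rad. In form: [dx, dy, dz, spin, dx, dy, dz, spin, ...]. A call has 1 to 20 rows; each row shifts and turns the commanded pose from where the row before left it, along the tool's axes as they then stand; what a row does not reach is not made up. A row lasts 1/10 s, in which the tool goes at most 50 mm and 8.59 degrees, less where a joint would pass 70% of its speed; a pose out of reach is approached as far as the arm can. A call is refused whole if a number of a shift passes 50 or a number of a turn 0.15, either way. A call with a gripper value outside its range is refused whole. "hand" is the gripper command: -1 is shut, 1 is fully open, values between are in proportion, set as the call begins (left out, the last holds). The fingers move at their own pace and stop on an object; "squeeze" is the grip in N (left out, the last holds). Time passes only in rows, so rows that do not move let the fingers close. It gives the time, the measured TCP pose, the force, the opening and the grip force at its end, in the units of the state.
- monitor.get_obs(): the state, without advancing time (a new reading comes with each control period).
- camera(name): name is "scene" or "top"; returns a dict with "image" (420x560x3 uint8, red, green, blue), "range_z" (420x560 float32, m along the optical axis (not along the pixel's ray), 0 where there is no reading), "mtx" (3x3 intrinsics, pixels), "rvec" (rotation vector, rad) and "tvec" (3), from world to camera coordinates, as OpenCV has them. Camera axes: x right, y down, z forward; pixel columns grow to the right and rows downward; lengths in m; the calibration is good to about 2 mm. A picture is of the moment at which its call begins.
- ctrl.hand_in(): hands the job in; it is judged then, once.
The state is a dict: "time_s": time; "qpos": joint angles; "joint_vel": joint speeds; "tau": joint torques, N m; "ee_pos": TCP position; "eef_rot": TCP orientation; "force": force on the tool from outside, world axes, zero at the start; "moment": the same for the moment, N m; "grip_width": finger opening in m; "grip_force": force on a finger pad.
Only numpy, scipy, OpenCV 4.12 (cv2) and the standard library are available. Lean on these libraries where they do the work, as an engineer would, in place of code of your own. Each camera call takes 0.05 s, during which the arm holds its last target. There are 200 camera calls.

### The job

Get the drive ready for the shaker: swing the cradle's hold-down bar down flat over the drive so that the drilled lug comes up through its slot, push the linch pin that lies on the bench fully home through the hole in the lug, and flip its sprung ring over the top of the lug so that it snaps shut round the pin's end. Leave the drive in its nest and do not disturb the other things on the bench.

Things in the scene. Friction and masses are not known exactly. Their poses are not given: they have to be found in the camera images.
- hold_bar (a joint): hinge angle of the cradle's flat aluminium hold-down bar, rad: 0 = shut, level over the drive; starts open at 0.9 to 1.35 (stop at 1.5). Stays where left (friction, about 2 N at its end moves it). 44 wide, 7 thick, reaches 144 from the hinge axis, rolled 10 mm bead at its free end; a slot 20 x 28 centred 118 from the hinge drops over the lug. Shut, its upper face is 37 above the bench.
- bar_hinge (a point): point on the bar's hinge axis, mid-width and mid-thickness of the bar, 33.5 above the bench. x along the hinge axis, away from the robot; +y along the shut bar to the lug; z up. The bar opens by lifting its +y end (turning about +x).
- bar_end (a point): middle of the upper side of the bar's free end, 139.5 from the hinge axis, level with the bar's upper face and moving with it: y along the bar away from the hinge, z out of its upper face.
- lug_hole (a point): centre of the round hole through the upright steel lug, 44.5 above the bench, 118 from bar_hinge in y. Hole 12 in diameter, runs along x, 16 long; lug 16 thick (x), 22 wide (y), its top 11 above the hole's centre. The shut bar's upper face is 7.5 below the hole's centre. The cradle's base plate (136 x 160 x 10, fixed) ends 24 beyond the lug in +y and 68 either side of it in x.
- pin_grip (a point): bare steel linch pin, about 100 g, lying on its flat head, ring open. Point to grip: half-way up the head, a block 36 long (x -21 to +15 from here), 12 wide (y), 18 high (z -9 to +9). +x along the shank, z up. Round shank, 10 in diameter, rounded tip, from the head's front face (x +15, shoulder) to x +43, its axis 3 below this point. Ring hinge 16 behind and 3 above: grip forward of x -12.
- pin_seat (a point): point on the shank's axis 8 ahead of the head's front face (23 ahead of pin_grip, 3 below it); it lies at lug_hole when the pin is fully home, shoulder against the lug. x along the shank to the tip.
- ring (a joint): angle of the linch pin's steel wire ring on its head, rad: 0 = fully open, leaning back behind the head 48 degrees above level, as at the start; 0.73 = upright; 2.43 = shut, looped past the pin's tip. Its spring is over-centre: it holds the ring open below 1.0 and snaps it shut above; about 1 N at the far end, along its arc, swings it.
- ring_far (a point): middle of the ring's wire at its far end, 63 from the ring's hinge. The oval loop is 46 wide over all, of wire 4 thick.
- drive: slim black external drive, 112 x 73 x 18, lying loose in the nest of the cradle, under the bar; origin under its middle.
- cutter: flush cutter with red grips, 126 x 52 x 10, a bystander on the bench to the right; origin under its middle.
- tape: roll of amber tape, 68 across, 12 high, a bystander behind the work; origin under its middle.
- small_driver: small screwdriver with a blue handle, 137 long, a bystander behind the work; origin under its middle.
- vial: small capped glass vial, 25 across, 51 high, a bystander behind the work; origin under its middle.

How it is judged:
By the outcome, as a careful person would: the job done as asked, in the order asked, and still so for the second after the job is handed in, with the robot touching nothing.
It also fails if it takes over 54 s, if anything falls off the work surface, if the arm or the gripper's body presses on something with over 40 N, if the wrist force passes 120 N, or if a joint passes its speed limit or range.

## Working session

There is one attempt and no reset: what is moved stays moved. The work goes in short steps, Python scripts to look and compute and a tool call to move; the robot and the scene stay as the last step left them, time stands still between calls to the robot, and variables do not carry over. Pictures are saved under pics/ and viewed, at most 10 in all, crops included, and the job is handed in when it is done.

Besides the shell and the picture viewer there is one more tool, called after "Emit:" in YAML: its name, and indented under it one key for each argument. apply_moves: Moves the arm, as the interface text tells. Its arguments: {"type":"object","properties":{"plan":{"type":"array","items":{"type":"number"}},"hand":{"type":"number"},"squeeze":{"type":"number"}},"required":["plan"]}

```bash
mkdir -p pics; ls; python3 - <<'E'
from station import monitor,camera,ctrl
import cv2,numpy as np
print(monitor.get_obs(),ctrl.tcp_to_grasp)
for n in("scene","top"):
    c=camera(n);np.savez(f"{n}0.npz",**c);cv2.imwrite(f"pics/{n}0.png",c["image"][:,:,::-1])
    R=cv2.Rodrigues(c["rvec"])[0];print(n,(-R.T@np.ravel(c["tvec"])).round(3),R.round(2).tolist(),c["mtx"])
E
```

```text
pics
{'time_s': 0.0, 'qpos': array([-1.37857077e+00,  3.00469018e-01,  1.52155387e+00, -6.24951545e-06,
        1.32065956e+00, -6.66085096e-02]), 'joint_vel': array([-0.00095646, -0.00021236,  0.00117845, -0.00014355, -0.00047313,
       -0.00033378]), 'tau': array([ 1.64841826e-03, -5.31810236e+01, -3.52738953e+01,  7.09558278e-02,
        2.43069429e-02, -8.50097626e-05]), 'ee_pos': array([ 0.14071375, -0.53141606,  0.17839899]), 'eef_rot': array([-3.14050487e+00, -6.64960750e-05,  2.58835578e-01]), 'force': array([ 0.41940393, -0.6837379 , -0.6112148 ]), 'moment': array([ 0.06705281, -0.02753892,  0.03657132]), 'grip_force': 0.0, 'grip_width': 0.09387109037893862} -0.0188
scene [ 0.208 -0.939  0.595] [[0.87, -0.5, 0.01], [-0.28, -0.5, -0.82], [0.41, 0.71, -0.58]] [[464.32457592   0.         279.31225855]
 [  0.         464.32457592 209.76529113]
 [  0.           0.           1.        ]]
top [ 0.415 -0.344  0.987] [[-0.02, -1.0, -0.03], [-0.99, 0.02, -0.14], [0.14, 0.03, -0.99]] [[395.65490847   0.         280.87670456]
 [  0.         395.65490847 208.09172151]
 [  0.           0.           1.        ]]
```

View pics/scene0.png

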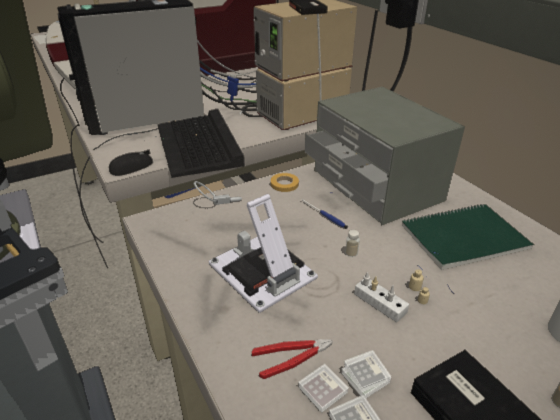

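View pics/top0.png

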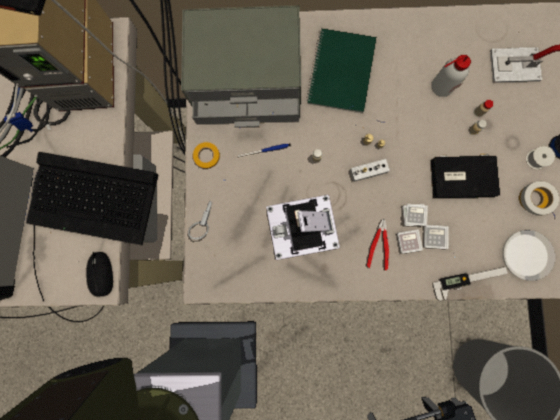

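The scene view shows the cradle at about (262,268) with the bar raised. The top view shows the cradle at (303,228) with its lug at (281,230) and hinge on the right, and the pin at (205,215) pointing up and right with its ring at (199,233). Next I'll measure from the depth data and view enlarged crops.

```bash
cat > h.py <<'E'
import numpy as np,cv2
def load(n): return dict(np.load(n))
def cloud(c):
    """world xyz for each pixel from range image"""
    R=cv2.Rodrigues(c["rvec"])[0];K=c["mtx"];z=c["range_z"].astype(float)
    v,u=np.mgrid[:z.shape[0],:z.shape[1]]
    p=np.stack([(u-K[0,2])/K[0,0]*z,(v-K[1,2])/K[1,1]*z,z],-1)
    w=(p-np.ravel(c["tvec"]))@R
    w[z==0]=np.nan
    return w
def ray(c,u,v,h):
    R=cv2.Rodrigues(c["rvec"])[0];o=-R.T@np.ravel(c["tvec"])
    d=R.T@np.linalg.inv(c["mtx"])@np.array([u,v,1.]);return o+d*(h-o[2])/d[2]
def proj(c,P): return cv2.projectPoints(np.array(P,float).reshape(-1,1,3),c["rvec"],c["tvec"],c["mtx"],None)[0].reshape(-1,2)
E
python3 - <<'E'
from h import *
t=load("top0.npz");s=load("scene0.npz")
a=cv2.resize(t["image"][190:265,180:345],None,fx=4.8,fy=4.8,interpolation=cv2.INTER_CUBIC)
b=cv2.resize(s["image"][170:320,185:335],None,fx=4,fy=4,interpolation=cv2.INTER_CUBIC)
cv2.imwrite("pics/topc.png",a[:,:,::-1]);cv2.imwrite("pics/scenec.png",b[:,:,::-1])
w=cloud(t)
print(np.nanmedian(w[280:295,200:240,2]))
print("pin z(mm)");print((w[198:246:2,188:218:2,2]*1000).round(0))
E
```

```text
-0.001679361875774618
pin z(mm)
[[-1. -0. -3.  1. -2. -2.  0. -2. -1. -3.  0.  1.  0. -0. -2.]
 [-2. -3. -3. -1. -1. -2.  2. -2. -4. -2. -2. -2. -4.  2. -0.]
 [-3. -5. -2. -0.  1. -6. -1. -2. -3. -2. -2.  6.  0. -3. -2.]
 [ 1. -5. -0. -2. -3. -3. -3. -1. -1.  0.  8.  9. -2. -2. -2.]
 [-1. -2. -2. -0. -3. -1. -1. -1. -2. -3. 10.  9. -1. -2.  1.]
 [-4. -2.  1. -1. -1.  1. -1.  2.  0.  5. 11. -1. -0. -2.  1.]
 [-5. -1.  0. -3. -4. -2.  1. -1.  2.  9. 10.  0.  2.  1.  0.]
 [-3. -2. -1. -2. -0. -3. -1. -2. 15. 17.  9. -3. -2.  2. -1.]
 [-3. -1. -3. -2. -3. -3. -0. -0. 16. 17.  8. -2. -2. -2. -3.]
 [-1. -2. -2.  0. -0. -3. -1. 14. 17. 17.  4.  1. -1. -4. -1.]
 [-1. -4. -3. -1. -3. -3. -0. 15. 13. 14.  1.  0. -3. -3. -5.]
 [-5. -2. -2. -1. -1. -2.  1. 17. 14. 10. -2. -1. -1. -2. -1.]
 [-1. -2. -0. -4. -1. 15. 19. 15. 15.  5. -3. -4. -1. -1. -3.]
 [-3. -1.  0. 20. -1. -3. 14. 16. 15. 13. -1. -3. -1. -4.  1.]
 [-1. 31. 25.  1. -1. -2. -3. -4. -2. 16.  2. -3. -2. -0. -1.]
 [ 1. 35.  1. -3. -2. -1.  0.  1. -4.  0. 17. -1. -1.  0.  0.]
 [44. -3. -4. -0. -3. -2.  1. -2. -1. -3.  2. -1. -1. -1. -0.]
 [45. -2.  1.  0.  0. -2. -1. -1. -3. 34. -1. -2. -1. -4. -1.]
 [53. -3.  1. -2. -3. -4. -0. -2. nan -0.  1. -3. -1. -0.  1.]
 [ 4. 59. -5.  0. -2. -0. -1. 45.  2.  1. -2. -1. -1. -0. -3.]
 [ 1. 56. 58. 60. 55. 58. 52. -4.  1.  0. -2. -4.  1.  0. -2.]
 [ 0. -2. -1. -4. -2. -3. -4. -2. -1. -0. -3. -1. -1. -0. -1.]
 [ 2. -2.  0. -1. -3. -1. -3.  1.  1.  1. -2. -2. -1. -5. -2.]
 [ 2. -0. -3. -3.  1. -1.  2. -4. -1. -2. -5. -1.  0. -2. -0.]]
```

View pics/topc.png

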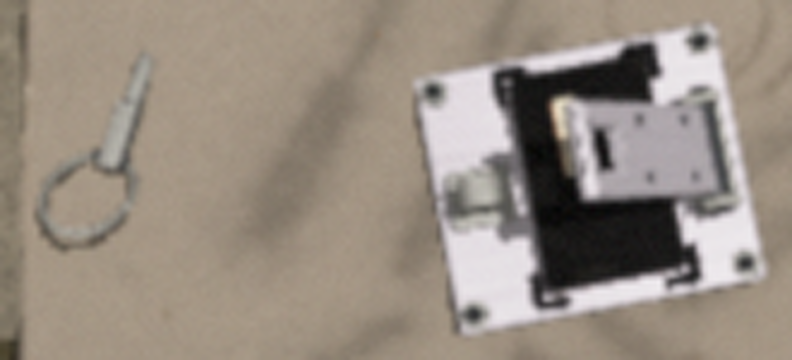

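View pics/scenec.png

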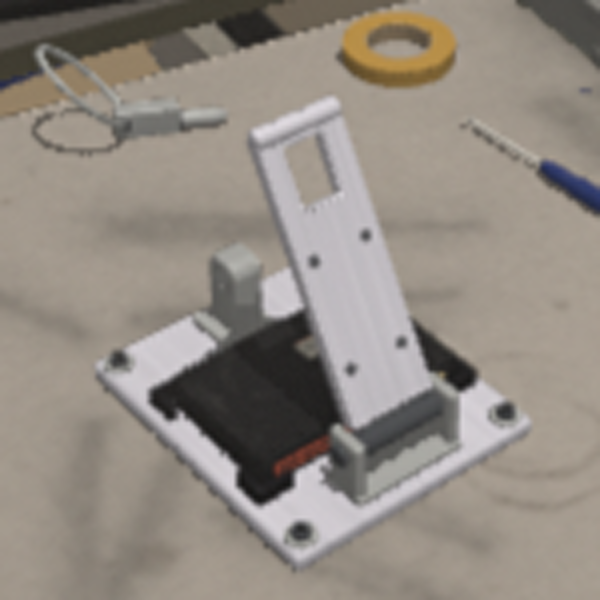

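The top crop shows plate corners at about (417,82), (712,25), (765,272), (462,333), the lug at (475,193), and the pin running from (112,165) to tip (143,60). The scene crop shows the bar open about 1.1 rad, the lug standing free, the pin lying flat and the ring leaning back. Now for the poses.

```bash
python3 - <<'E'
from h import *
t=load("top0.npz");w=cloud(t)
# plate: white-ish mask -> minAreaRect using depth 5..16 etc
im=t["image"];hsv=cv2.cvtColor(im,cv2.COLOR_RGB2HSV)
z=w[...,2]
roi=np.zeros(z.shape,bool);roi[188:266,258:346]=1
hi=(roi&(z>0.004)).astype(np.uint8)
hi=cv2.morphologyEx(hi,cv2.MORPH_OPEN,np.ones((3,3)))
P=np.array([ray(t,180+a/4.8-.4,190+b/4.8-.4,0.010)[:2] for a,b in((417,82),(712,25),(765,272),(462,333))])
print("corners",P.round(4).tolist(),"sides",[np.linalg.norm(P[i]-P[i-1]).round(4) for i in range(4)])
C=P.mean(0);ey=(P[0]+P[3]-P[1]-P[2]);ex=(P[0]+P[1]-P[2]-P[3]);print("center",C,"ex",np.arctan2(ex[1],ex[0]),"ey-90",np.arctan2(-ey[0],ey[1]))
v,u=np.nonzero(hi);q=np.array([ray(t,a,b,.01)[:2] for a,b in zip(u,v)],np.float32);print(cv2.minAreaRect(q))
# lug top: z~.0555
m=roi&(z>.045)&(z<.063)&(np.arange(560)[None]<293);print("lug top",w[m].mean(0),m.sum(),np.nanmin(w[m],0),np.nanmax(w[m],0))
# pin
m=np.zeros_like(roi);m[198:236,196:216]=1
h=m&(z>.012)&(z<.022)&(np.arange(420)[:,None]<222);sh=m&(z>.005)&(z<.022)&(np.arange(420)[:,None]<222)
p=w[sh][:,:2];d=np.linalg.svd(p-p.mean(0))[2][0];d*=np.sign(d[0]);n=np.array([-d[1],d[0]])
print("pin dir yaw",np.arctan2(d[1],d[0]),"extent",np.percentile((p-p.mean(0))@d,[0,100]),"head",np.percentile((w[h][:,:2]-p.mean(0))@d,[0,5,95,100]),"mean",p.mean(0), "tip",p.mean(0)+d*((p-p.mean(0))@d).max())
# bar angle
s=load("scene0.npz");ws=cloud(s)
m=np.zeros_like(roi);m[195:275,240:295]=1
m&=ws[...,2]>.06;pp=ws[m];pp=pp[(pp[:,1]>C[1]-.15)&(pp[:,1]<C[1]+.15)&(pp[:,0]<C[0]+.1)]
nrm=np.linalg.svd(pp-pp.mean(0))[2][2];print("bar normal",nrm,"top",pp[pp[:,2].argmax()],"mean",pp.mean(0))
E
```

```text
corners [[0.5546, -0.2814], [0.5812, -0.4354], [0.4528, -0.458], [0.4247, -0.3028]] sides [np.float64(0.1316), np.float64(0.1562), np.float64(0.1303), np.float64(0.1577)]
center [ 0.50330337 -0.36942276] ex 0.16899561515104683 ey-90 0.17528625015375368
((0.5020203590393066, -0.36816227436065674), (0.13534162938594818, 0.1592482626438141), 9.653724670410156)
lug top [ 0.49293429 -0.31320819  0.05267549] 62 [ 0.48478476 -0.32480065  0.04519807] [ 0.50169544 -0.30325289  0.05715362]
pin dir yaw -0.31713530232258663 extent [-0.02436299  0.03207625] head [-0.02436299 -0.02186603  0.00223694  0.00363412] mean [ 0.54187673 -0.12994759] tip [ 0.57235343 -0.13995044]
bar normal [-0.12300744  0.86073323 -0.49397112] top [ 0.4890709  -0.36587399  0.16279086] mean [ 0.50349676 -0.39180454  0.10921095]
```

Emit:
apply_moves:
  plan: [0,0,0,0.09,35,-5,0,0,35,-5,0,0,35,-5,0,0,35,-5,0,0,35,-5,0,0,35,-5,0,0,35,-5,0,0,35,-5,0,0,35,-5,0,0,35,-5,0,0,34,-4,0,0,0,0,28,0,0,0,28,0,0,0,0,0]
  hand: -1
  squeeze: 20

```text
time_s: 1.6
ee_pos: [0.5089, -0.4124, 0.1186]
eef_rot: [-3.136, 0.005, 0.169]
force: [0.0, 0.3, -0.6]
grip_width: 0.0005
grip_force: 0.0
```

Emit:
apply_moves:
  plan: [0,-11,0,0,0,-11,0,0,0,-8,6,0,0,-8,6,0,0,-7,7,0,0,-6.5,7.5,0,0,-5,8.5,0,0,-5,8.5,0,0,-3.5,9.5,0,0,-3,9.5,0,0,-1.5,6,0,0,-1,6,0,0,0,4,0,0,0,2,0,0,0,0,0,0,0,0,0]

```text
time_s: 3.2
ee_pos: [0.4984, -0.3446, 0.0426]
eef_rot: [3.141, -0.0, 0.169]
force: [0.5, -0.2, 0.6]
grip_width: 0.0005
grip_force: 0.0
```

Emit:
apply_moves:
  plan: [0,0,2,0,0,0,2,0,0,0,1,0,0,0,1,0,0,0,0,0,0,0,0,0]

```text
time_s: 3.8
ee_pos: [0.4983, -0.3444, 0.0364]
eef_rot: [-3.142, 0.0, 0.169]
force: [0.3, 0.1, 1.0]
grip_width: 0.0001
grip_force: 0.0
```

Emit:
apply_moves:
  plan: [0,0,1,0,0,0,1,0,0,0,0,0,0,0,0,0]

```text
time_s: 4.2
ee_pos: [0.4984, -0.3444, 0.0344]
eef_rot: [-3.142, 0.0, 0.169]
force: [0.4, -0.1, 0.4]
grip_width: 0.0001
grip_force: 0.0
```

```bash
python3 - <<'E'
from station import monitor,camera
from h import *
o=monitor.get_obs();print(o["ee_pos"],o["force"])
s=camera("scene");np.savez("s1.npz",**s)
cv2.imwrite("pics/s1.png",cv2.resize(s["image"][200:320,195:335],None,fx=5,fy=5,interpolation=cv2.INTER_CUBIC)[:,:,::-1])
E
```

```text
[ 0.49835344 -0.34442243  0.03440163] [ 0.43986014 -0.11807699  0.3896664 ]
```

View pics/s1.png

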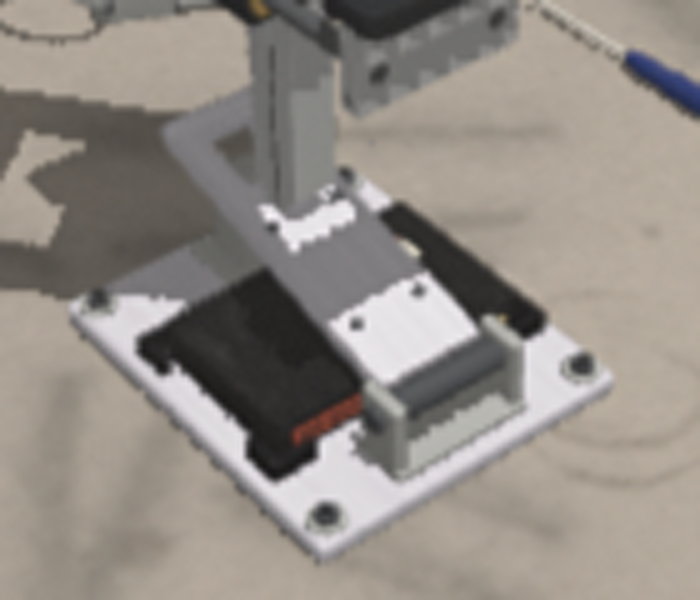

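The fingertip appears at about (300,200) and the slot is visible beside it at (235,140). The bar is not yet flat, and the lug has not come through. I'll check the bar's angle from depth.

```bash
python3 - <<'E'
from h import *
s=load("s1.npz");w=cloud(s)
hg=np.array([.5125,-.429,0]);c,sn=np.cos(.17),np.sin(.17)
d=w-hg;X=d[...,0]*c+d[...,1]*sn;Y=-d[...,0]*sn+d[...,1]*c;Z=w[...,2]
for lo in range(10,160,10):
    m=(Y>lo/1e3)&(Y<(lo+10)/1e3)&(abs(X)<.02)&(Z<.12)
    L=m&(X<-.012)
    print(lo,m.sum(),np.nanpercentile(Z[m],[10,50,90]).round(4) if m.any() else "", np.nanmedian(Z[L]).round(4) if L.any() else "")
E
```

```text
10 106 [0.0409 0.0423 0.0437] 0.042
20 116 [0.0422 0.0453 0.0471] 0.0448
30 109 [0.0452 0.0476 0.0492] 0.0474
40 115 [0.0475 0.0501 0.052 ] 0.0491
50 116 [0.0302 0.0528 0.0547] 0.0512
60 107 [0.0302 0.0552 0.0573] 0.0543
70 351 [0.0565 0.083  0.1127] 0.0563
80 158 [0.0299 0.0652 0.109 ] 0.0597
90 91 [0.0617 0.0774 0.1121] 0.0627
100 54 [0.016  0.0282 0.0665] 0.0654
110 85 [0.0123 0.0293 0.0689] 0.017
120 127 [0.0135 0.0685 0.0734] 0.043
130 69 [0.011  0.0745 0.0767] 0.0436
140 3 [0.0017 0.0021 0.0079] 0.0055
150 46 [-0.0003  0.0011  0.0021] 0.0015
```

```bash
python3 - <<'E'
from h import *
from station import camera
s=load("s1.npz");R=lambda a,b,z:[.5125+a*.9856-b*.169,-.429+a*.169+b*.9856,z]
P=[R(-.0008,.0856,.0344),R(0,.0856,.0602),R(-.01,.104,.0655),R(-.01,.132,.073),R(.01,.104,.0655),R(0,.118,.0555)]
print(((proj(s,P)-[195,200])*5).round())
t=camera("top");np.savez("t1.npz",**t)
cv2.imwrite("pics/t1.png",cv2.resize(t["image"][190:265,255:345],None,fx=8,fy=8,interpolation=cv2.INTER_CUBIC)[:,:,::-1])
E
```

```text
[[293. 252.]
 [293. 198.]
 [240. 173.]
 [195. 120.]
 [284. 151.]
 [241. 165.]]
```

View pics/t1.png

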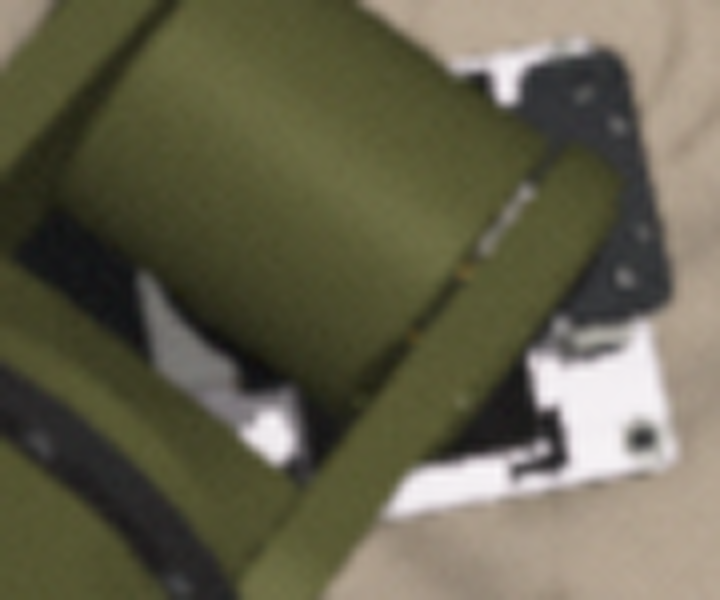

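The scene image shows the bar still about 0.27 rad open, with the fingertip apparently resting on it some 26 mm above the reported TCP. I'll lower a little and compare.

Emit:
apply_moves:
  plan: [0,0,3,0,0,0,3,0,0,0,0,0,0,0,0,0]

```text
time_s: 4.7
ee_pos: [0.4982, -0.3444, 0.0282]
eef_rot: [-3.141, 0.0, 0.169]
force: [0.5, 0.6, -0.1]
grip_width: 0.0002
grip_force: 0.0
```

```bash
python3 - <<'E'
from station import monitor,camera
from h import *
o=monitor.get_obs();print(o["ee_pos"],o["force"])
s=camera("scene");np.savez("s2.npz",**s)
for n in("s1.npz","s2.npz"):
    s=load(n);w=cloud(s)
    hg=np.array([.5125,-.429,0]);c,sn=np.cos(.17),np.sin(.17)
    d=w-hg;X=d[...,0]*c+d[...,1]*sn;Y=-d[...,0]*sn+d[...,1]*c;Z=w[...,2]
    for lo in (20,60,80,90,130):
        m=(Y>lo/1e3)&(Y<(lo+10)/1e3)&(abs(X)<.02)&(Z<.12)&(Z>.035)&(X<-.01);print(lo,np.nanmedian(Z[m]).round(4),end="; ")
    print()
    # column through the finger: rows
    u=253
    for v in range(200,262,3): print(v,(np.array([X[v,u],Y[v,u],Z[v,u]])*1e3).round(0),end=" ")
    print()
E
```

```text
[ 0.49824694 -0.34438123  0.02821114] [ 0.50827376  0.62311292 -0.13754278]
20 0.0453; 60 0.056; 80 0.0608; 90 0.0633; 130 0.0758; 
200 [-25.  48. 178.] 203 [-28.  45. 175.] 206 [ -9.  72. 146.] 209 [ -7.  74. 138.] 212 [ -9.  72. 133.] 215 [ -9.  72. 128.] 218 [ -8.  74. 119.] 221 [ -9.  73. 114.] 224 [ -8.  75. 105.] 227 [ -9.  74. 100.] 230 [-10.  73.  94.] 233 [-9. 74. 87.] 236 [-8. 75. 79.] 239 [-9. 75. 73.] 242 [-5. 81. 60.] 245 [-9. 76. 58.] 248 [-13.  71.  57.] 251 [-16.  66.  55.] 254 [-21.  60.  54.] 257 [-21.  60.  47.] 260 [-14.  70.  29.] 
20 0.043; 60 0.0506; 80 0.0549; 90 0.0566; 130 0.0656; 
200 [-16.  61. 167.] 203 [-24.  50. 171.] 206 [-28.  45. 169.] 209 [ -8.  73. 139.] 212 [ -9.  72. 133.] 215 [ -8.  74. 126.] 218 [ -8.  74. 120.] 221 [ -9.  73. 113.] 224 [ -8.  74. 107.] 227 [-10.  73. 101.] 230 [-9. 73. 94.] 233 [-10.  73.  88.] 236 [-8. 75. 79.] 239 [-10.  74.  74.] 242 [-8. 76. 65.] 245 [-5. 81. 53.] 248 [-10.  75.  52.] 251 [-15.  67.  53.] 254 [-18.  64.  50.] 257 [-23.  58.  50.] 260 [-13.  71.  28.]
```

```bash
python3 - <<'E'
from h import *
s=load("s2.npz");w=cloud(s)
hg=np.array([.5125,-.429,0]);c,sn=np.cos(.17),np.sin(.17)
d=w-hg;X=d[...,0]*c+d[...,1]*sn;Y=-d[...,0]*sn+d[...,1]*c;Z=w[...,2]
m=(Z>.075)&(Y>-.03)&(Y<.06)&(abs(X)<.06)
print(m.sum(),np.nanpercentile(Z[m],[0,1,3,5,10,50]),[(np.nanmin(q[m]),np.nanmax(q[m])) for q in(X,Y)])
for u in (262,266,275,285,295):
    col=[(v,*(np.array([X[v,u],Y[v,u],Z[v,u]])*1e3).round(0)) for v in range(196,260,4)];print(u,col)
E
```

```text
4311 [0.15348338 0.15631899 0.16120223 0.16557297 0.17690367 0.29801178] [(np.float64(-0.05888497116055025), np.float64(0.03414365473865039)), (np.float64(-0.0045321199935837225), np.float64(0.05998033951101208))]
262 [(196, np.float64(-24.0), np.float64(26.0), np.float64(196.0)), (200, np.float64(-31.0), np.float64(17.0), np.float64(196.0)), (204, np.float64(-33.0), np.float64(15.0), np.float64(191.0)), (208, np.float64(-20.0), np.float64(32.0), np.float64(169.0)), (212, np.float64(-28.0), np.float64(22.0), np.float64(170.0)), (216, np.float64(106.0), np.float64(198.0), np.float64(1.0)), (220, np.float64(96.0), np.float64(186.0), np.float64(1.0)), (224, np.float64(87.0), np.float64(174.0), np.float64(2.0)), (228, np.float64(79.0), np.float64(163.0), np.float64(2.0)), (232, np.float64(70.0), np.float64(152.0), np.float64(3.0)), (236, np.float64(53.0), np.float64(130.0), np.float64(14.0)), (240, np.float64(15.0), np.float64(80.0), np.float64(55.0)), (244, np.float64(9.0), np.float64(73.0), np.float64(53.0)), (248, np.float64(3.0), np.float64(65.0), np.float64(52.0)), (252, np.float64(
[... 3365 characters left out ...]
0), np.float64(154.0)), (216, np.float64(162.0), np.float64(154.0), np.float64(0.0)), (220, np.float64(150.0), np.float64(140.0), np.float64(2.0)), (224, np.float64(141.0), np.float64(130.0), np.float64(2.0)), (228, np.float64(131.0), np.float64(118.0), np.float64(4.0)), (232, np.float64(125.0), np.float64(112.0), np.float64(-1.0)), (236, np.float64(115.0), np.float64(100.0), np.float64(1.0)), (240, np.float64(106.0), np.float64(90.0), np.float64(2.0)), (244, np.float64(99.0), np.float64(82.0), np.float64(-0.0)), (248, np.float64(91.0), np.float64(72.0), np.float64(0.0)), (252, np.float64(83.0), np.float64(64.0), np.float64(-0.0)), (256, np.float64(54.0), np.float64(31.0), np.float64(27.0))]
```

The depth data put the gripper body's underside at about 0.154 and the tip about 27 mm above the reported TCP height, so the reported z reads about 27 mm low. I'll go by contact instead, lowering gently until the bar seats.

Emit:
apply_moves:
  plan: [0,0,4,0,0,0,4,0,0,0,4,0,0,0,2,0,0,0,1,0,0,0,1,0,0,0,0,0,0,0,0,0]

```text
time_s: 5.55
ee_pos: [0.4984, -0.3445, 0.0125]
eef_rot: [3.141, 0.0, 0.169]
force: [0.1, 0.4, -0.8]
grip_width: 0.0003
grip_force: 0.0
```

Emit:
apply_moves:
  plan: [0,0,1,0,0,0,1,0,0,0,0,0,0,0,0,0]

```text
time_s: 5.95
ee_pos: [0.4985, -0.3445, 0.0108]
eef_rot: [3.141, -0.0, 0.169]
force: [-1.4, 1.6, 4.3]
grip_width: 0.0003
grip_force: 2.6
```

Emit:
apply_moves:
  plan: [0,0,0.5,0,0,0,0,0,0,0,0,0]

```text
time_s: 6.25
ee_pos: [0.4985, -0.3445, 0.0106]
eef_rot: [3.141, -0.0, 0.169]
force: [-3.3, 2.2, 9.6]
grip_width: 0.0006
grip_force: 4.9
```

```bash
python3 - <<'E'
from station import monitor,camera
from h import *
o=monitor.get_obs();print(o["ee_pos"],o["force"],o["moment"])
s=camera("scene");np.savez("s3.npz",**s);w=cloud(s)
hg=np.array([.5125,-.429,0]);c,sn=np.cos(.17),np.sin(.17)
d=w-hg;X=d[...,0]*c+d[...,1]*sn;Y=-d[...,0]*sn+d[...,1]*c;Z=w[...,2]
for lo in range(10,140,10):
    m=(Y>lo/1e3)&(Y<(lo+10)/1e3)&(abs(X)<.02)&(Z<.12)&(Z>.03)&(X<-.012);print(lo,np.nanmedian(Z[m]).round(4),end="; ")
m=(Y>.105)&(Y<.131)&(abs(X)<.02)&(Z>.046)&(Z<.065);print("lug",m.sum(),np.nanmedian(Z[m]) if m.any() else 0)
cv2.imwrite("pics/s3.png",cv2.resize(s["image"][200:320,195:335],None,fx=5,fy=5,interpolation=cv2.INTER_CUBIC)[:,:,::-1])
E
```

```text
[ 0.49848536 -0.34450423  0.01063924] [-3.28339178  2.19549795  9.64572968] [ 0.52737147  0.61363216 -0.00306156]
10 0.0379; 20 0.0384; 30 0.0386; 40 0.0384; 50 0.0376; 60 0.038; 70 0.0377; 80 0.0384; 90 0.0377; 100 0.038; 110 0.0378; 120 0.0382; 130 0.0388; lug 64 0.054632301708836484
```

View pics/s3.png

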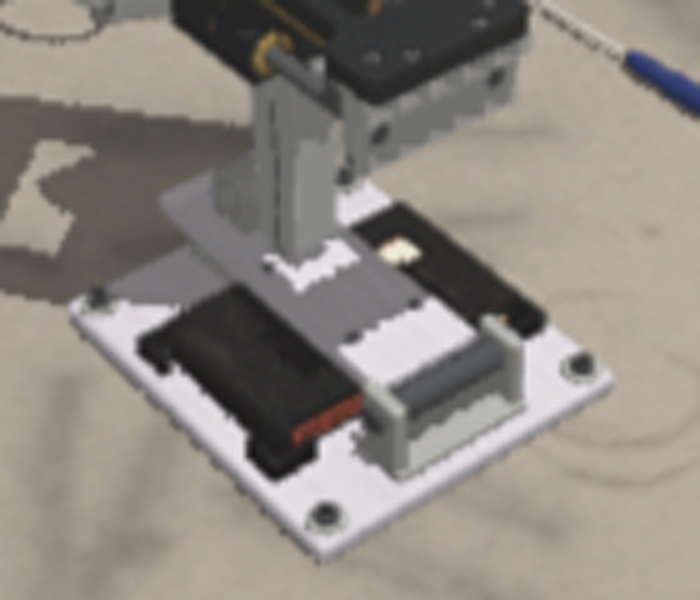

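The bar is level at z ≈ 0.038 along its whole length, and the lug top shows at 0.055, at about (235,190) in the picture. The true tip height is reported z + 26 mm. Next I'll probe the lug sideways with the fingers.

Emit:
apply_moves:
  plan: [0,0,-20,0,0,0,-20,0,0,-16,0,0,0,-16,0,0,0,0,0,0,0,0,11,0,0,0,11,0,0,0,10,0,0,0,0,0]
  hand: 0.0
  squeeze: 3

```text
time_s: 7.2
ee_pos: [0.492, -0.3126, 0.0156]
eef_rot: [-3.139, 0.002, 0.168]
force: [0.6, 0.5, -0.6]
grip_width: 0.0471
grip_force: 0.0
```

Emit:
apply_moves:
  plan: [0,0,0,0,0,0,0,0,0,0,0,0,0,0,0,0,0,0,0,0]
  hand: -1

```text
time_s: 7.7
ee_pos: [0.4932, -0.3129, 0.0183]
eef_rot: [3.141, -0.0, 0.169]
force: [0.1, 1.5, 2.6]
grip_width: 0.022
grip_force: 3.0
```

Emit:
apply_moves:
  plan: [0,0,0,0,0,0,0,0,0,0,0,0]
  squeeze: 15

```text
time_s: 8.0
ee_pos: [0.4932, -0.313, 0.0183]
eef_rot: [3.141, -0.0, 0.169]
force: [-0.5, 2.0, 5.2]
grip_width: 0.0216
grip_force: 15.0
```

Emit:
apply_moves:
  plan: [0,0,0,0,0,0,0,0,0,0,-20,0,0,0,-20,0,0,0,-20,0,11.5,-29.5,0,0,11.5,-29.5,0,0,11.5,-29.5,0,0,11.5,-29.5,0,0,11.5,-29.5,0,0,11.5,-30,0,0,0,0,0,0.12,0,0,0,0.12,0,0,0,0.12,0,0,0,0.12,0,0,0,0,0,0,0,0]
  hand: 0.0

```text
time_s: 9.7
ee_pos: [0.5311, -0.1263, 0.0778]
eef_rot: [3.142, 0.0, -0.308]
force: [-0.2, -0.2, 0.1]
grip_width: 0.0467
grip_force: 0.0
```

```bash
python3 - <<'E'
from station import monitor,camera
from h import *
o=monitor.get_obs();print(o["time_s"],o["ee_pos"],o["eef_rot"],o["force"])
s=camera("scene");np.savez("s4.npz",**s)
ws=cloud(s);w0=cloud(load("scene0.npz"))
# pin head/shank from initial scene view too, as a cross-check; and lug top from the free view
for n,w in(("s0",w0),("s4",ws)):
    m=(abs(w[...,0]-.545)<.06)&(abs(w[...,1]+.13)<.04)&(w[...,2]>.0065)&(w[...,2]<.021)&(w[...,0]>.513)
    p=w[m]
    if len(p)>20:
        q=p[:,:2];d=np.linalg.svd(q-q.mean(0))[2][0];d*=np.sign(d[0]);e=(q-q.mean(0))@d
        print(n,len(p),"yaw",np.arctan2(d[1],d[0]),"tip",q.mean(0)+d*e.max(),"rear",q.mean(0)+d*e.min(),q.mean(0),np.ptp(e))
    m=(abs(w[...,0]-.4932)<.03)&(abs(w[...,1]+.313)<.03)&(w[...,2]>.051)&(w[...,2]<.06);print(" lugtop",m.sum(),w[m].mean(0))
E
```

```text
9.7 [ 0.53114688 -0.12634216  0.0778024 ] [ 3.14156700e+00  1.92473409e-04 -3.07690900e-01] [-0.16768387 -0.15904289  0.08388642]
s0 149 yaw -0.32791644944765475 tip [ 0.56950058 -0.14212987] rear [ 0.51090358 -0.12219525] [ 0.53621184 -0.13080508] 0.06189504783773535
 lugtop 73 [ 0.49176289 -0.3170003   0.05516058]
s4 148 yaw -0.3839526172390048 tip [ 0.56851531 -0.14365056] rear [ 0.50708621 -0.11883301] [ 0.53652146 -0.13072494] 0.06625288904286131
 lugtop 73 [ 0.49135716 -0.31661028  0.05514652]
```

Emit:
apply_moves:
  plan: [0,0,20,0.01,0,0,20,0,0,0,20,0,0,0,20,0,0,0,12,0,0,0,4,0,0,0,2,0,0,0,0,0]

```text
time_s: 10.55
ee_pos: [0.5316, -0.1264, -0.0195]
eef_rot: [-3.142, -0.001, -0.321]
force: [-0.4, 0.3, -0.5]
grip_width: 0.0471
grip_force: 0.0
```

Emit:
apply_moves:
  plan: [0,0,2,0,0,0,0,0,0,0,0,0]

```text
time_s: 10.85
ee_pos: [0.5313, -0.1263, -0.0218]
eef_rot: [-3.142, -0.0, -0.321]
force: [-0.0, 0.1, 0.1]
grip_width: 0.0472
grip_force: 0.0
```

Emit:
apply_moves:
  plan: [0,0,1,0,0,0,1,0,0,0,1,0,0,0,0,0,0,0,0,0]

```text
time_s: 11.35
ee_pos: [0.5312, -0.1263, -0.0251]
eef_rot: [3.142, 0.0, -0.321]
force: [-0.9, 0.2, 0.1]
grip_width: 0.0465
grip_force: 0.0
```

Emit:
apply_moves:
  plan: [0,0,1,0,0,0,0.5,0,0,0,0,0,0,0,0,0]

```text
time_s: 11.75
ee_pos: [0.5313, -0.1263, -0.0262]
eef_rot: [3.142, -0.0, -0.321]
force: [-1.3, 0.0, 5.4]
grip_width: 0.0469
grip_force: 2.5
```

Emit:
apply_moves:
  plan: [0,0,-4,0,0,0,0,0,0,0,0,0]

```text
time_s: 12.05
ee_pos: [0.5313, -0.1263, -0.0225]
eef_rot: [-3.142, -0.0, -0.321]
force: [-0.4, -0.1, -0.1]
grip_width: 0.047
grip_force: 0.0
```

Emit:
apply_moves:
  plan: [0,0,0,0,0,0,0,0,0,0,0,0,0,0,0,0,0,0,0,0,0,0,0,0,0,0,0,0]
  hand: -1
  squeeze: 30

```text
time_s: 12.75
ee_pos: [0.5312, -0.1263, -0.0226]
eef_rot: [-3.142, 0.0, -0.321]
force: [-0.4, 0.6, -0.8]
grip_width: 0.0119
grip_force: 30.0
```

Emit:
apply_moves:
  plan: [0,0,-5,0,0,0,-15,0,0,0,-20,0,0,0,-20,0,0,0,-20,0,-5.6,28.1,0,0,-5.6,28.1,0,0,-5.6,28.1,0,0,-5.6,28.1,0,0,-5.6,28.1,0,0,-5.6,28.1,0,0,-5.6,28.1,0,0,-5.6,28.1,0,0,0,0,0,-0.1225,0,0,0,-0.1225,0,0,0,-0.1225,0,0,0,-0.1225,0,0,0,0,0,0,0,0]

```text
time_s: 14.65
ee_pos: [0.4179, -0.3256, 0.0582]
eef_rot: [3.141, -0.001, 0.165]
force: [0.6, -1.0, -1.0]
grip_width: 0.0116
grip_force: 30.0
```

```bash
cat > g.py <<'E'
from station import monitor
import numpy as np
def goal(xp,zt,L=(.4932,-.3130),yaw=.169):
    o=monitor.get_obs();p=o["ee_pos"];y=o["eef_rot"][2];ex=np.array([np.cos(yaw),np.sin(yaw)])
    D=np.array(L)+xp*ex-p[:2];print(o["time_s"],p.round(4),o["eef_rot"].round(4),o["force"].round(1),o["grip_width"])
    print("dx,dy,dz mm",(1e3*np.array([D@[np.cos(y),np.sin(y)],D@[np.sin(y),-np.cos(y)],p[2]-zt])).round(1),"spin",round(y-yaw,4))
E
python3 -c "
from g import *
goal(-.076,.0159)"
```

```text
14.65 [ 0.4179 -0.3256  0.0582] [ 3.1409e+00 -5.0000e-04  1.6520e-01] [ 0.6 -1.  -1. ] 0.01155411082790105
dx,dy,dz mm [ 0.4  0.3 42.3] spin -0.0038
```

Emit:
apply_moves:
  plan: [0,0,15,-0.004,0,0,15,0,0,0,10,0,0,0.2,2.3,0,0,0,0,0,0,0,0,0]

```text
time_s: 15.25
ee_pos: [0.4181, -0.3259, 0.0158]
eef_rot: [3.141, -0.001, 0.172]
force: [0.0, 0.7, -0.6]
grip_width: 0.0118
grip_force: 30.0
```

```bash
python3 -c "
from g import *
goal(-.023,.0159)
from h import *
from station import camera
s=camera('scene');np.savez('s5.npz',**s)
cv2.imwrite('pics/s5.png',cv2.resize(s['image'][195:315,175:315],None,fx=5,fy=5,interpolation=cv2.INTER_CUBIC)[:,:,::-1])"
```

```text
15.25 [ 0.4181 -0.3259  0.0158] [ 3.1409e+00 -6.0000e-04  1.7230e-01] [ 0.   0.7 -0.6] 0.011808593353156559
dx,dy,dz mm [53.2  0.1 -0.1] spin 0.0033
```

View pics/s5.png

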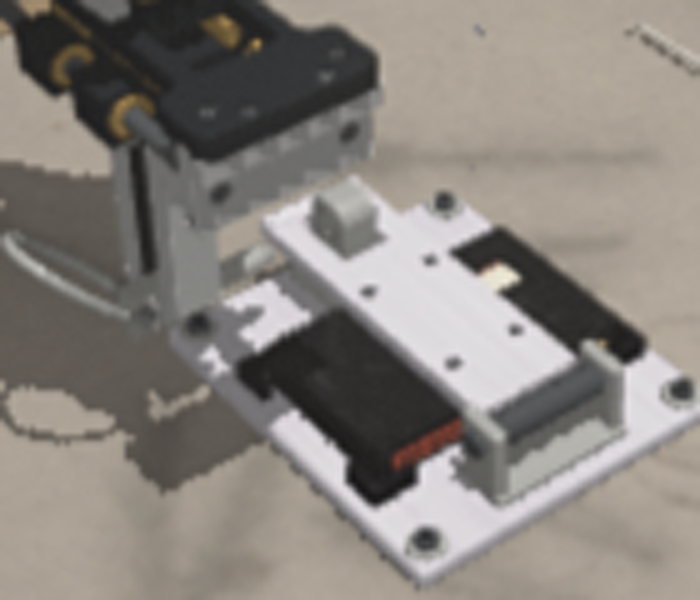

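The picture shows the bar flat with the lug (345,215) up through its slot. The pin's shank (265,260) points at the lug and the ring is still open (70,285). Now I'll insert it in small steps.

Emit:
apply_moves:
  plan: [6,0,0,0,6,0,0,0,6,0,0,0,4,0,0,0,3,0,0,0,3,0,0,0,0,0,0,0,0,0,0,0]

```text
time_s: 16.1
ee_pos: [0.4453, -0.3208, 0.0151]
eef_rot: [-3.141, 0.0, 0.173]
force: [-0.6, 0.3, -1.1]
grip_width: 0.0119
grip_force: 30.0
```

Emit:
apply_moves:
  plan: [3,0,0,0,3,0,0,0,0,0,0,0,0,0,0,0]

```text
time_s: 16.5
ee_pos: [0.4513, -0.3198, 0.0151]
eef_rot: [-3.142, 0.0, 0.173]
force: [0.2, 0.0, -1.3]
grip_width: 0.0119
grip_force: 30.0
```

Emit:
apply_moves:
  plan: [4,0,-0.5,0,4,0,0,0,4,0,0,0,3,0,0,0,0,0,0,0,0,0,0,0]

```text
time_s: 17.1
ee_pos: [0.466, -0.3172, 0.0156]
eef_rot: [-3.141, 0.0, 0.173]
force: [-0.3, 0.2, -1.1]
grip_width: 0.0118
grip_force: 30.0
```

Emit:
apply_moves:
  plan: [1.5,0,0,0,1.5,0,0,0,0,0,0,0,0,0,0,0]

```text
time_s: 17.5
ee_pos: [0.469, -0.3167, 0.0156]
eef_rot: [-3.142, 0.0, 0.173]
force: [-0.7, 0.5, -0.9]
grip_width: 0.0118
grip_force: 30.0
```

Emit:
apply_moves:
  plan: [1,0,0,0,1,0,0,0,0,0,0,0,0,0,0,0]

```text
time_s: 17.9
ee_pos: [0.4699, -0.3166, 0.0156]
eef_rot: [-3.141, 0.002, 0.173]
force: [-8.9, -1.2, 2.2]
grip_width: 0.0117
grip_force: 30.0
```

Emit:
apply_moves:
  plan: [1,0,0,0,0,0,0,0,0,0,0,0]

```text
time_s: 18.2
ee_pos: [0.4699, -0.3165, 0.0155]
eef_rot: [-3.14, 0.004, 0.173]
force: [-16.0, -2.7, 6.7]
grip_width: 0.0117
grip_force: 30.0
```

The shoulder meets the lug (16 N, pin_grip at x' = −23.5 mm, as expected), so the pin is home. I'll ease off, release, rise, and go behind the ring.

Emit:
apply_moves:
  plan: [-1,0,0,0,0,0,0,0]

```text
time_s: 18.4
ee_pos: [0.4699, -0.3166, 0.0155]
eef_rot: [-3.141, 0.002, 0.173]
force: [-7.0, -0.9, 2.3]
grip_width: 0.0115
grip_force: 30.0
```

Emit:
apply_moves:
  plan: [0,0,0,0,0,0,0,0,0,0,0,0,0,0,-4,0,0,0,-15,0,0,0,-20,0,0,0,-20,0,0,0,-16,0,0,0,0,0]
  hand: -0.3

```text
time_s: 19.3
ee_pos: [0.4721, -0.3172, 0.0939]
eef_rot: [3.138, -0.003, 0.173]
force: [-0.5, 0.4, 0.9]
grip_width: 0.0328
grip_force: 0.0
```

Emit:
apply_moves:
  plan: [-20,0,0,0,-20,0,0,0,-20,0,0,0,-18,0,0,0,0,0,0,0,0,0,0,0]
  hand: -1
  squeeze: 10

```text
time_s: 19.9
ee_pos: [0.3944, -0.3299, 0.0907]
eef_rot: [3.141, -0.0, 0.172]
force: [0.8, -0.4, 0.6]
grip_width: 0.0006
grip_force: 0.0
```

```bash
python3 -c "
from g import *
goal(-.1,.062)
from h import *
from station import camera
s=camera('scene');np.savez('s6.npz',**s)
w=cloud(s);d=w-np.array([.4932,-.313,0]);c,n=np.cos(.169),np.sin(.169)
X=d[...,0]*c+d[...,1]*n;Y=-d[...,0]*n+d[...,1]*c;Z=w[...,2]
m=(X>-.092)&(X<-.03)&(abs(Y)<.03)&(Z>.052)&(Z<.108)
i=np.argsort(Z[m]);print(m.sum(),(np.c_[X[m],Y[m],Z[m]][i][::max(1,m.sum()//14)]*1e3).round(0).tolist())
cv2.imwrite('pics/s6.png',cv2.resize(s['image'][195:315,175:315],None,fx=5,fy=5,interpolation=cv2.INTER_CUBIC)[:,:,::-1])"
```

```text
19.9 [ 0.3944 -0.3299  0.0907] [ 3.1414e+00 -2.0000e-04  1.7220e-01] [ 0.8 -0.4  0.6] 0.0006168296178488304
dx,dy,dz mm [ 0.2 -0.  28.7] spin 0.0032
170 [[-46.0, 1.0, 52.0], [-42.0, -0.0, 53.0], [-31.0, -3.0, 54.0], [-44.0, 3.0, 54.0], [-39.0, -2.0, 55.0], [-50.0, 18.0, 58.0], [-54.0, 17.0, 63.0], [-61.0, 19.0, 67.0], [-68.0, -22.0, 71.0], [-73.0, -21.0, 76.0], [-74.0, -19.0, 80.0], [-78.0, -17.0, 85.0], [-84.0, -14.0, 88.0], [-86.0, 8.0, 91.0], [-89.0, -4.0, 93.0]]
```

View pics/s6.png

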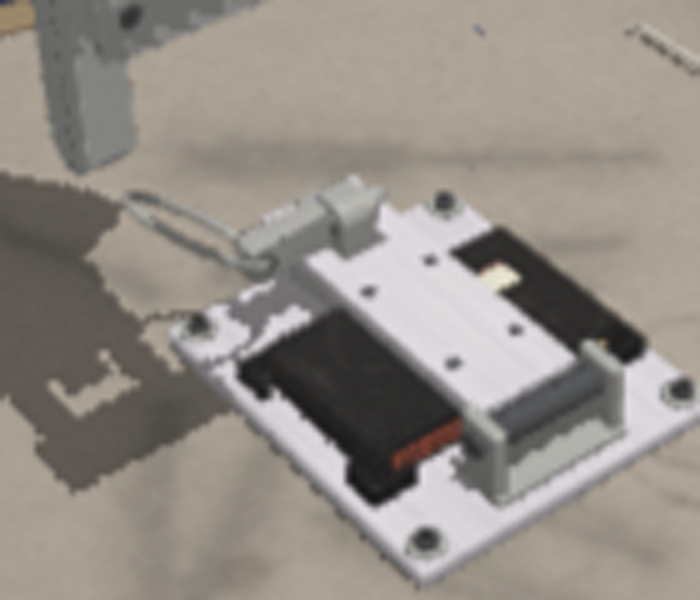

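The pin is home with the lug at (355,205), and the ring leans back with its far end at (130,200). That far end measures x' ≈ −87, z ≈ 93 mm. I'll back off, lower, then push it over along its arc.

Emit:
apply_moves:
  plan: [-8,0,0,0,0,0,15,0,0,0,15,0,0,0,5,0,0,0,0,0,11,0,0,0,6.5,0,-3.5,0,6.5,0,-3.5,0,6.5,0,-3.5,0,6.5,0,-3.5,0,5.5,0,-1,0,5.5,0,-1,0,5.5,0,-1,0,5.5,0,-1,0,0,0,0,0]

```text
time_s: 21.45
ee_pos: [0.4449, -0.3209, 0.0737]
eef_rot: [3.142, -0.0, 0.173]
force: [-0.1, -0.8, 0.2]
grip_width: 0.0008
grip_force: 0.0
```

```bash
cat > ringchk.py <<'E'
from g import *
goal(-.023,.075)
from h import *
from station import camera
s=camera('scene')
w=cloud(s);d=w-np.array([.4932,-.313,0]);c,n=np.cos(.169),np.sin(.169)
X=d[...,0]*c+d[...,1]*n;Y=-d[...,0]*n+d[...,1]*c;Z=w[...,2]
for lo in range(-95,40,8):
    m=(X>lo/1e3)&(X<(lo+8)/1e3)&(abs(Y)<.03)&(Z>.041)&(Z<.12);print(lo,m.sum(),(np.c_[np.nanmin(Y[m]),np.nanmax(Y[m]),np.nanmin(Z[m]),np.nanmax(Z[m])]*1e3).round(0) if m.any() else "")
import sys
cv2.imwrite(sys.argv[1],cv2.resize(s['image'][185:305,185:325],None,fx=5,fy=5,interpolation=cv2.INTER_CUBIC)[:,:,::-1])
E
python3 ringchk.py pics/s7.png
```

```text
21.45 [ 0.4449 -0.3209  0.0737] [ 3.1415e+00 -2.0000e-04  1.7320e-01] [-0.1 -0.8  0.2] 0.0007677364244336863
dx,dy,dz mm [25.9  0.4 -1.3] spin 0.0042
-95 0 
-87 0 
-79 0 
-71 0 
-63 59 [[-13.  12. 101. 120.]]
-55 20 [[-13.  -4. 103. 120.]]
-47 129 [[-24.  21.  41. 120.]]
-39 65 [[-23.  20.  41. 111.]]
-31 29 [[-8.  6. 41. 58.]]
-23 36 [[-7.  4. 43. 59.]]
-15 49 [[-12.   8.  41.  58.]]
-7 49 [[-13.   7.  41.  58.]]
1 34 [[-13.   7.  42.  57.]]
9 9 [[-7.  0. 44. 50.]]
17 2 [[-1. -1. 45. 47.]]
25 0 
33 0
```

Emit:
apply_moves:
  plan: [5.5,0,0,0,5.5,0,0,0,5.5,0,0,0,5,0,1,0,5,0,1,0,0,0,0,0,0,0,-20,0,0,0,-20,0,0,0,0,0,0,0,0,0]

```text
time_s: 22.5
ee_pos: [0.4703, -0.3164, 0.1113]
eef_rot: [3.142, -0.0, 0.173]
force: [0.3, 0.0, -0.5]
grip_width: 0.0007
grip_force: 0.0
```

```bash
python3 ringchk.py pics/s8.png
```

```text
22.5 [ 0.4703 -0.3164  0.1113] [ 3.1415e+00 -1.0000e-04  1.7270e-01] [ 0.3  0.  -0.5] 0.0006526862514395614
dx,dy,dz mm [ 0.1  0.4 36.3] spin 0.0037
-95 0 
-87 0 
-79 0 
-71 0 
-63 0 
-55 0 
-47 52 [[-12.  11.  41.  57.]]
-39 46 [[-19.  14.  42.  58.]]
-31 55 [[-22.  18.  42.  57.]]
-23 56 [[-23.  21.  41.  57.]]
-15 70 [[-23.  22.  41.  58.]]
-7 66 [[-27.  22.  41.  58.]]
1 41 [[-22.  19.  42.  57.]]
9 20 [[-18.  11.  44.  51.]]
17 20 [[-12.  21.  41.  47.]]
25 0 
33 0
```

View pics/s8.png

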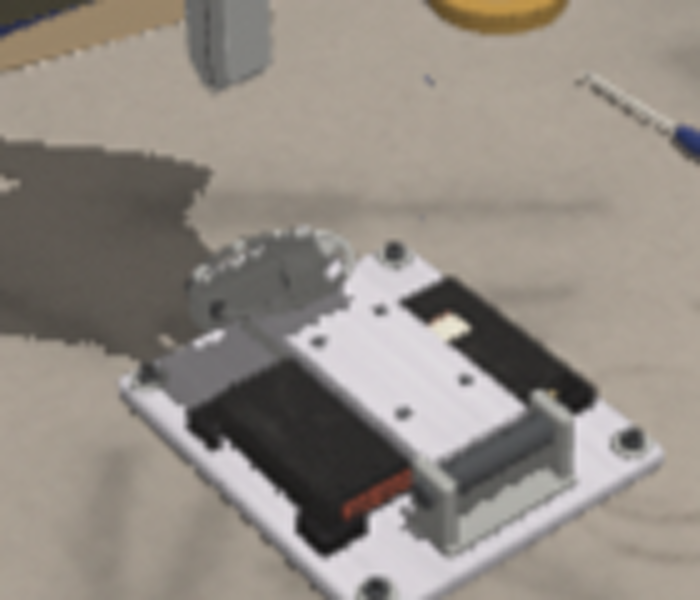

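The ring is shut: the loop runs from the head at (215,305) to (340,245) past the pin's tip (x' ≈ 17–25, z ≈ 41–47 mm). The pin is home, the bar is flat and the gripper is clear.

```bash
python3 -c "
from station import ctrl
print(ctrl.hand_in())"
```

```text
the job is handed in; nothing more can be done
None
```

The job is handed in at about 22.5 s: the bar is flat with the lug through its slot, the pin is pushed home, and its ring is snapped shut past the tip; no verdict came back.

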